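# Fit the new control knob on the hob's D-shaped stem and hold it pressed

## Task

A freshly cast black knob stands in the open half of its mould beside the portable hob. Lift it out by its grip bar, turn it so that its pointer points the way the flat of the hob's bare D-shaped stem faces (the flat in the knob's bore is on the pointer side), push it fully onto the stem, and then press knob and stem all the way in against the spring. Finish while still gripping the knob and holding it pressed in; leave the salt shaker, the mug and the spice jar where they stand.

Things in the scene. Friction and masses are not known exactly. Their poses are not given: they have to be found in the camera images.
- knob_mid (a point): The loose black knob, 50 to 80 g, upright at the start. This point is on its axis, half-way up (21.5 mm from underside and from top); z up along the axis, x towards the pointed end of its grip bar. Round skirt 46 mm across, from the underside to 19 mm up; above it, from 19 to 43 mm, an upright grip bar with flat parallel sides, 14 mm thick along y.
- knob_pointer (a point): Tip of the pointer, the knob's +x end of the grip bar: 22.5 mm from the axis, 40 mm above the underside; a thin bright line on top leads to it. The bar's other end is blunt, 19.5 mm from the axis; the bar's sides are parallel from x = -17 to +12 mm.
- knob_foot (a point): Centre of the knob's underside, at the mouth of the bore; axes as knob_mid. The bore is D-shaped, 17 mm in diameter, 16 mm deep, its flat 2.8 mm from the axis on the +x (pointer) side: 1 mm larger all round than the stem.
- mould: Lower half of a two-part casting mould: plain aluminium block 110x110x26 mm, fixed. The knob stands loosely in a round open cavity in the middle of its top, 50 mm across, 12 mm deep (floor 14 mm above the worktop). Two guide pins 10 mm thick, 5 mm high stand on top at opposite corners, +42, +42 and -42, -42 mm in x, y. Origin at the centre of its underside.
- hob: Portable single-burner steel hob, 260x200 mm in plan (x by y), flat top 62 mm above its foot, fixed. Burner and wire pan support (up to 28 mm above the top) lie at the rear, 50 mm behind the centre; the bare control stem stands 85 mm in front of the centre (-x), on the mid line. Origin at the centre of its underside.
- stem_top (a point): Centre of the top of the hob's control stem: upright brass D-shaft 15 mm in diameter, 24 mm high above the hob's top. One side is cut to a flat 1.8 mm from the axis, facing along this point's x axis; z up. The uppermost 2 mm taper to 13 mm. With the knob fully on, the stem's top touches the end of the bore: the knob's underside is 16 mm below the stem's top.
- stem (a joint): How far the stem is pressed in: 0 (out) to 0.004 m (fully in, hard stop). A spring pushes it out: about 4 N to start moving it, 7.2 N at the stop. The stem stays upright.
- valve (a joint): Angle of the stem about its upright axis, relative to the hob (rad, counterclockwise from above; 0: flat faces the hob's +x, the burner). Very stiff (1 N m); differs between starts and need not be turned.
- salt: glass salt shaker with a grey cap, 44x44x90 mm, loose, standing beside the hob; origin at the centre of its foot. A bystander.
- mug: cream-coloured mug with small leaf marks, 92x127x95 mm, loose; origin at the centre of its foot. A bystander.
- spice: spice jar with a dark cap, 41x41x105 mm, loose; origin at the centre of its foot. A bystander.
Things that resemble listed ones, but are neither listed nor needed, are in the scene too. Of the things that look like the part that bears knob_mid, the largest one is meant.

How it is judged:
By the outcome, as a careful person would: the job done as asked, in the order asked, and still so for the second after the job is handed in, while the arm keeps its last pose, push and grip.
It also fails if it takes over 38 s, if anything falls off the work surface, if the arm or the gripper's body presses on something with over 40 N, if the wrist force passes 120 N, or if a joint passes its speed limit or range.

## Robot

A 6-joint arm with a two-finger parallel gripper is mounted at the origin on a cart in front of the work surface, level with it; the furniture and walls round the work are solid. World frame = base frame: x ahead of the robot, y to its left, z up, the work surface at z = 0. Lengths are in m, angles in rad, forces in N, time in s.
With the tool pointing down it reaches from about 0.25 to 0.775 m from the base axis. Payload 4 kg.
Tool frame: the origin (TCP) lies on the centre line of the jaws, within the pads' length; the fingertips stand 8 mm ahead of it and the grasp point (between the pads) lies 11 mm behind it; z points along the fingers, y is the direction in which the jaws open and shut (so a half turn about z gives the same grasp; the last joint's range is limited). The gripper opens to 94 mm and grips with 3 to 60 N. Pads are 16 mm wide; open, the fingers measure 119 mm over their backs; the gripper's body (75 mm by 177 mm) begins 78 mm behind the grasp point.
Start: joints at [0.999, 0.087, 1.371, -0, 1.684, -0.103], TCP at [0.249, 0.491, 0.182] pointing down, gripper open.
Joint ranges: [-3.1, 3.1], [-0.76, 2.03], [0.27, 2.55], [-1.08, 4.22], [0.17, 2.65], [-2.57, 2.57]. Speed limits (rad/s): [2.79, 2.79, 3.14, 3.14, 3.14, 3.14].

## Interface

Orientations are given as [roll, pitch, yaw] about the fixed x, y, z axes, in that order (R = Rz(yaw) Ry(pitch) Rx(roll)).
In Python, from bench import robot gives the robot as it stands.
- The arm moves only by the shell command python3 -m crank 'ROWS' [OPENING]. ROWS is JSON, a list of rows, each a list of 4 numbers: the shift along the tool's x, y, z scaled (see below), then the turn about the tool's z scaled (see below). A call has exactly 10 rows; each row shifts and turns the commanded pose from where the row before left it, along the tool's axes as they then stand; what a row does not reach is not made up. The controller multiplies each number of a shift by 0.2 m and each number of a turn by pi/2 rad. A row lasts 1/8 s, in which the tool goes at most 62.5 mm and 10.7 degrees, less where a joint would pass 70% of its speed; a pose out of reach is approached as far as the arm can. A call with a number of a shift or a turn outside -1 to 1 is refused whole. A call with a gripper value outside its range is refused whole. OPENING is the gripper command: -1 is fully open, 1 is shut, values between are in proportion, set as the call begins (- or left out, the last holds). The fingers move at their own pace and stop on an object; the grip force is fixed at half the most. Time passes only in rows, so rows that do not move let the fingers close, or fill a call up. It gives the time, the measured TCP pose, the force and the opening at its end, in the units of the state.
- robot.get_obs(): the state, without advancing time (a new reading comes with each control period).
- robot.snapshot(name): name is "side" or "top" or "wrist"; returns (picture, depth): 400x640x3 uint8, red, green, blue; 400x640 float32, m along the optical axis (not along the pixel's ray), 0 where there is no reading.
- robot.camera_params(name): a dict with "fx", "fy", "cx", "cy" (pixels), "world_from_camera" (4x4, takes a point from camera to world coordinates). Camera axes: x right, y down, z forward; pixel columns grow to the right and rows downward; lengths in m; the calibration is good to about 2 mm. A picture is of the moment at which its call begins: read the wrist's pose just before it. camera_params takes no time and is no camera call; for the wrist camera it gives the pose at the moment of the call.
- robot.close_job(): hands the job in, once; it reports no verdict.
The state is a dict: "time": time; "joint_positions": joint angles; "qvel": joint speeds; "joint_torque": joint torques, N m; "tool_pos": TCP position; "ee_rot": TCP orientation; "wrist_force": force on the tool from outside, world axes, zero at the start; "wrist_torque": the same for the moment, N m; "width": finger opening in m.
Only numpy, scipy, OpenCV 4.12 (cv2) and the standard library are available. Lean on these libraries where they do the work, as an engineer would, in place of code of your own. Each camera call takes 0.05 s, during which the arm holds its last target.

## Working session

There is one attempt and no reset: what is moved stays moved. The work goes in short steps, Python scripts to look and compute and a shell command to move; the robot and the scene stay as the last step left them, time stands still between calls to the robot, and variables do not carry over. Pictures are saved under pics/ and viewed, and the job is handed in when it is done.

```bash
mkdir -p pics; ls; python3 - <<'E'
from bench import robot
import cv2,numpy as np
o=robot.get_obs(); print({k:np.round(v,3) for k,v in o.items()})
for n in ["side","top","wrist"]:
    c=robot.camera_params(n); im,d=robot.snapshot(n)
    cv2.imwrite(f"pics/{n}0.png",im[:,:,::-1]); np.savez(f"{n}0.npz",im=im,d=d,K=np.array([c["fx"],c["fy"],c["cx"],c["cy"]]),T=c["world_from_camera"])
    print(n,c["fx"],c["cx"],c["cy"],np.round(c["world_from_camera"],3).tolist())
E
```

```text
pics
{'time': np.float64(0.0), 'joint_positions': array([ 0.999,  0.088,  1.372, -0.   ,  1.684, -0.103]), 'qvel': array([-0.002,  0.001, -0.002, -0.001,  0.001, -0.   ]), 'joint_torque': array([-1.0000e-03, -3.4019e+01, -3.0243e+01,  7.2000e-02,  3.3000e-02,
       -0.0000e+00]), 'tool_pos': array([0.248, 0.49 , 0.181]), 'ee_rot': array([-3.139, -0.   ,  2.673]), 'wrist_force': array([-0.526,  0.452, -0.104]), 'wrist_torque': array([-0.021, -0.038, -0.048]), 'width': np.float64(0.094)}
side 504.78434702506485 316.94889586797274 203.7920745800937 [[0.464, -0.377, 0.802, -0.17], [-0.886, -0.189, 0.424, -0.54], [-0.008, -0.907, -0.421, 0.464], [0.0, 0.0, 0.0, 1.0]]
top 446.1265178513328 314.5637576849348 190.5197001164034 [[0.005, -0.985, 0.171, 0.407], [-1.0, -0.008, -0.014, -0.117], [0.015, -0.171, -0.985, 0.924], [0.0, 0.0, 0.0, 1.0]]
wrist 315.4195003888894 321.0198731830154 200.69241299082827 [[0.453, 0.868, 0.203, 0.189], [0.892, -0.44, -0.106, 0.52], [-0.002, 0.229, -0.973, 0.384], [0.0, 0.0, 0.0, 1.0]]
```

View pics/side0.png

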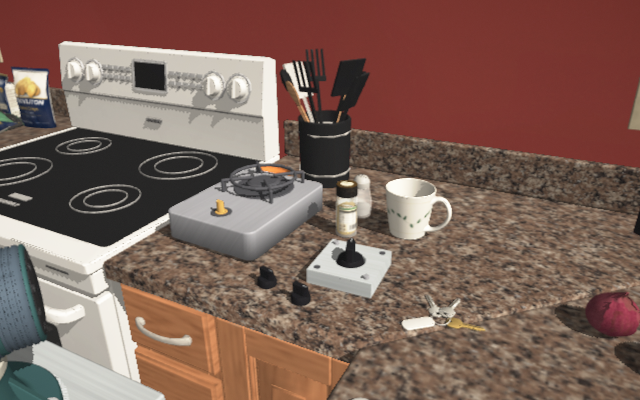

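View pics/top0.png

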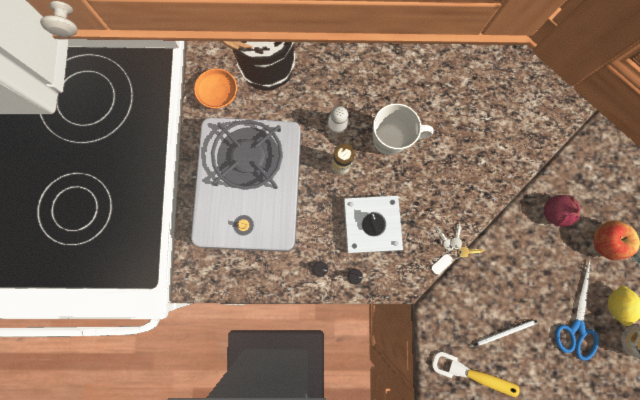

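View pics/wrist0.png

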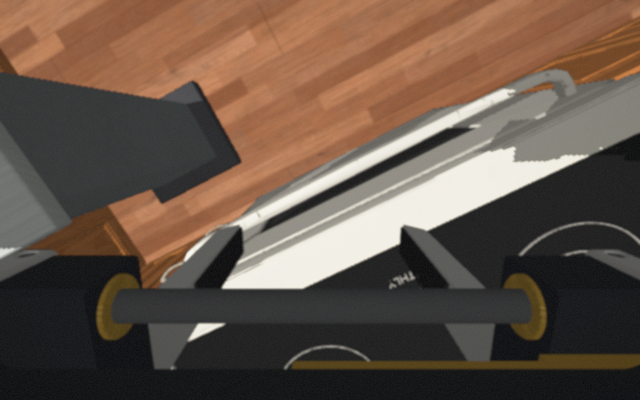

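Candidates for the knob are the black knob in the mould at top px (374,224), small black knobs at (319,269) and (355,276) on the worktop, and the white knobs on the stove. The one in the mould fits the description and is the largest. Next I check it in a close crop.

```bash
python3 - <<'E'
import cv2,numpy as np
t=cv2.imread("pics/top0.png");s=cv2.imread("pics/side0.png")
a=cv2.resize(t[185:290,300:410],None,fx=3.6,fy=3.6,interpolation=cv2.INTER_CUBIC)
b=cv2.resize(t[205:245,220:265],(400,356),interpolation=cv2.INTER_CUBIC)
out=np.zeros((600,800,3),np.uint8);out[:378,:396]=a[:378,:396];out[:356,400:]=b
c=cv2.resize(s[230:300,300:400],(314,220),interpolation=cv2.INTER_CUBIC);out[379:599,:314]=c
c=cv2.resize(s[190:225,200:250],(314,220),interpolation=cv2.INTER_CUBIC);out[379:599,400:714]=c
cv2.imwrite("pics/crop0.png",out)
E
```

```text
(no output)
```

View pics/crop0.png

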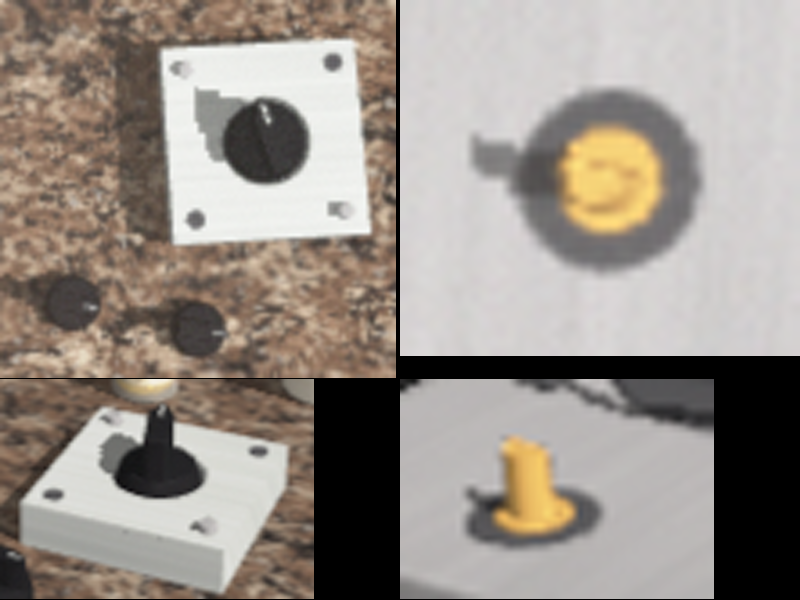

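The knob in the mould at top px (374,224) is the largest; the two worktop knobs have clearly smaller skirts. Its bright line points towards the top of the image. The stem's flat can't be read clearly here, so it needs a wrist view.

```bash
cat > h.py <<'E'
import cv2,numpy as np
def load(n): z=np.load(n+".npz"); return z["im"],z["d"],z["K"],z["T"]
def ray(K,T,uv,z):
    uv=np.atleast_2d(uv).astype(float)
    d=np.c_[(uv[:,0]-K[2])/K[0],(uv[:,1]-K[3])/K[1],np.ones(len(uv))]@T[:3,:3].T
    s=(z-T[2,3])/d[:,2]; return T[:3,3]+s[:,None]*d
def pts(K,T,d,mask):
    v,u=np.nonzero(mask&(d>0)); z=d[v,u]
    p=np.c_[(u-K[2])/K[0]*z,(v-K[3])/K[1]*z,z]@T[:3,:3].T+T[:3,3]
    return p,u,v
def proj(K,T,p):
    q=(np.atleast_2d(p)-T[:3,3])@T[:3,:3]; return np.c_[K[0]*q[:,0]/q[:,2]+K[2],K[1]*q[:,1]/q[:,2]+K[3]]
E
python3 - <<'E'
from h import *
im,d,K,T=load("top0")
g=im.max(2).astype(int)
# knob skirt dark blob inside mould
m=np.zeros(g.shape,bool); m[195:255,344:406]=True
dark=(m&(g<70)).astype(np.uint8)
n,l,st,c=cv2.connectedComponentsWithStats(dark)
for i in range(1,n):
    if st[i,4]>20: print("dark",st[i],c[i])
# mould corners
wh=(m&(im.min(2)>150)).astype(np.uint8)
wh[:]=0; wh[190:258,338:410]=(im.min(2)>150)[190:258,338:410]
cs=max(cv2.findContours(wh,0,2)[0],key=cv2.contourArea)
r=cv2.minAreaRect(cs); print("mould",r, ray(K,T,r[0],.026), np.ptp(ray(K,T,cv2.boxPoints(r),.026),axis=0)); print(ray(K,T,cv2.boxPoints(r),.026).round(4))
p,u,v=pts(K,T,d,m); print("zmax mould",np.percentile(p[:,2],[5,50,95,99.5]))
k=p[p[:,2]>.05]; print("knob top pts",len(k),k.mean(0),k.min(0),k.max(0))
y=(im[:,:,0]>180)&(im[:,:,2].astype(int)<im[:,:,0]-70); y[:200]=0;y[250:]=0;y[:,:225]=0;y[:,262:]=0
p,u,v=pts(K,T,d,y); t=p[p[:,2]>.08]; print("stem",y.sum(),len(t),t.mean(0),t.min(0),t.max(0))
hm=(im.min(2)>100); 
h=np.zeros(g.shape,np.uint8); h[115:252,190:303]=hm[115:252,190:303]
cs=max(cv2.findContours(h,0,2)[0],key=cv2.contourArea); r=cv2.minAreaRect(cs); print("hob",r,ray(K,T,r[0],.062),ray(K,T,cv2.boxPoints(r),.062).round(4))
for n in (["side"]):
    im,d,K,T=load("side0"); y=(im[:,:,0]>180)&(im[:,:,2].astype(int)<im[:,:,0]-70); y[:195]=0;y[218:]=0;y[:,:205]=0;y[:,235:]=0
    p,u,v=pts(K,T,d,y);print("stem side",len(p),p.mean(0),p.max(0), u[v==v.min()].mean(),v.min())
im,d,K,T=load("wrist0")
E
```

```text
dark [362 214  22  21 353] [372.9121813  224.45609065]
mould ((374.4723205566406, 223.5015411376953), (55.414546966552734, 57.79975891113281), 86.8201675415039) [[ 0.49605822 -0.25136468  0.026     ]] [0.11940336 0.12132448 0.        ]
[[ 0.5489 -0.1902  0.026 ]
 [ 0.5565 -0.3085  0.026 ]
 [ 0.4441 -0.3115  0.026 ]
 [ 0.4371 -0.1956  0.026 ]]
zmax mould [-0.00068241  0.0260626   0.03532028  0.05846152]
knob top pts 149 [ 0.49487239 -0.24827631  0.05655114] [ 0.47650473 -0.25967277  0.05047772] [ 0.5153897  -0.23835939  0.06026774]
stem 103 30 [0.48566155 0.00771732 0.08614562] [0.48160191 0.00119287 0.08074858] [0.48952191 0.01473219 0.08907523]
hob ((245.99996948242188, 182.99998474121094), (111.99998474121094, 135.99996948242188), -0.0) [[0.57049294 0.00537427 0.062     ]] [[ 0.4375  0.1079  0.062 ]
 [ 0.7089  0.1222  0.062 ]
 [ 0.7112 -0.1031  0.062 ]
 [ 0.4387 -0.1059  0.062 ]]
stem side 99 [0.4841879  0.00427768 0.0729245 ] [0.52202212 0.02957256 0.08687434] 217.5 199
```

```bash
python3 -m crank '[[-0.21,-0.16,0,0],[-0.22,-0.16,0,0],[-0.22,-0.16,0,0],[-0.22,-0.16,0,0],[-0.22,-0.16,0,0],[-0.22,-0.16,0.02,0],[-0.22,-0.165,0.03,0],[-0.22,-0.165,0.04,0],[-0.22,-0.165,0.04,0],[-0.19,-0.165,0.04,0]]' -1
cat > snap.py <<'E'
from bench import robot
import cv2,numpy as np,sys
tag=sys.argv[1]
for n in sys.argv[2:]:
    o=robot.get_obs(); c=robot.camera_params(n); im,d=robot.snapshot(n)
    cv2.imwrite(f"pics/{n}{tag}.png",im[:,:,::-1]); np.savez(f"{n}{tag}.npz",im=im,d=d,K=np.array([c["fx"],c["fy"],c["cx"],c["cy"]]),T=c["world_from_camera"])
    print(n,round(float(o["time"]),2),o["tool_pos"].round(4),o["ee_rot"].round(4),o["qvel"].round(2),o["joint_positions"].round(3),o["wrist_force"].round(2),o["width"])
E
python3 -m crank '[[0,0,0,0],[0,0,0,0],[0,0,0,0],[0,0,0,0],[0,0,0,0],[0,0,0,0],[0,0,0,0],[0,0,0,0],[0,0,0,0],[0,0,0,0]]' ; python3 snap.py 1 wrist
```

```text
time: 1.4
tool_pos: [0.4879, 0.0046, 0.1476]
ee_rot: [3.141, -0.0, 2.672]
wrist_force: [-0.0, 0.3, -0.4]
width: 0.0938
time: 2.65
tool_pos: [0.4875, 0.0064, 0.1482]
ee_rot: [3.142, -0.0, 2.673]
wrist_force: [0.2, 0.4, -0.4]
width: 0.0939
wrist 2.65 [0.4875 0.0064 0.1482] [ 3.1415e+00 -1.0000e-04  2.6726e+00] [ 0. -0. -0.  0.  0. -0.] [-0.103 -0.043  1.571  0.     1.614 -1.205] [ 0.17  0.4  -0.4 ] 0.09388526581663083
```

View pics/wrist1.png

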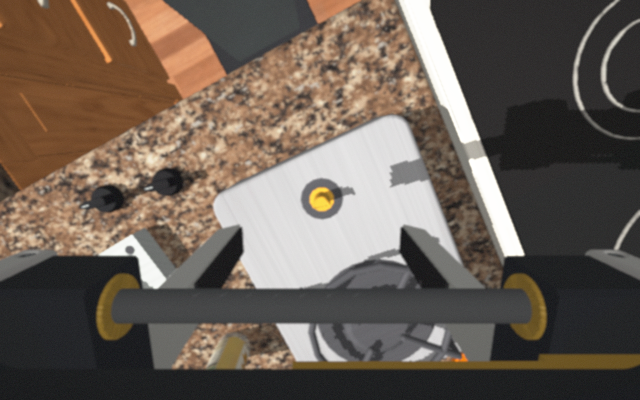

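```bash
python3 - <<'E'
import cv2
from h import *
t=cv2.imread("pics/wrist1.png")
cv2.imwrite("pics/crop1.png",cv2.resize(t[172:227,290:360],(770,605)[:1]+(600,),interpolation=cv2.INTER_CUBIC))
im,d,K,T=load("wrist1")
y=(im[:,:,0]>180)&(im[:,:,2].astype(int)<im[:,:,0]-60);y[:175]=0;y[225:]=0;y[:,:295]=0;y[:,345:]=0
v,u=np.nonzero(y);print(y.sum(),u.mean(),v.mean(),u.min(),u.max(),v.min(),v.max())
print(ray(K,T,[[u.mean(),v.mean()]],.086))
np.set_printoptions(linewidth=200)
print((d[186:214,306:338]*1000).astype(int))
E
```

```text
402 319.8880597014925 199.6492537313433 309 333 187 211
[[0.48202661 0.00738519 0.086     ]]
[[291 291 292 292 290 291 292 293 292 292 292 292 294 291 292 292 293 291 292 292 293 292 291 293 292 292 292 292 292 293 291 290]
 [292 292 292 291 292 293 291 293 292 293 291 291 292 293 292 292 291 290 292 290 292 293 291 292 292 292 293 292 292 292 291 292]
 [292 293 292 292 291 293 293 293 294 292 292 291 290 291 291 290 291 291 290 293 291 291 293 292 291 292 293 293 292 292 293 291]
 [292 292 292 292 293 292 293 293 292 292 289 291 292 291 292 292 292 292 291 292 291 290 291 291 293 293 292 293 292 292 292 292]
 [292 293 293 293 293 293 293 293 292 291 290 293 292 291 292 293 292 291 292 292 291 291 292 290 291 292 292 293 293 293 293 292]
 [293 292 295 293 292 293 293 292 291 291 291 291 290 291 293 291 291 291 292 292 291 291 291 291 291 291 293 294 293 292 293 293]
 [293 293   0 293 292 294 292 292 292 291 291 290 292 287 288 288 288 288 288 289 293 291 292 291 291 292 294 293 292 293 293 292]
 [294 293 293 293 295 294 292 291 292 292 292 290 288 284 283 282 283 281 283 284 288 292 
[... 1961 characters left out ...]
295 295 294 297 297 297 298 298 296 296 296]
 [297 296 297 297 297 297 297 296 296 298 297 295 296 295 296 296 295 295 295 295 295 294 298 297 295 298 297 297 296 298 298 297]
 [297 297 297 297 298 296 298 298 296 296 298 296 297 295 296 297 295 296 295 296 296 297 297 297 296 296 298 298 297 299 298 297]
 [298 297 298 297 298 298 298 297 298 298 297 297 297 297 298 297 298 298 298 296 298 298 298 297 297 298 296 297 298 298 298 297]
 [299 297 297 297 297 298 298 298 297 297 298 299 298 298 297 297 298 297 297 298 296 297 298 299 297 295 300 297 298 298 298 297]
 [299 299 298 298 297 299 299 298 298 297 298 297 299 297 299 298 298 299 299 297 299 298 299 297 298 298 298 298 298 297 298 299]]
```

View pics/crop1.png

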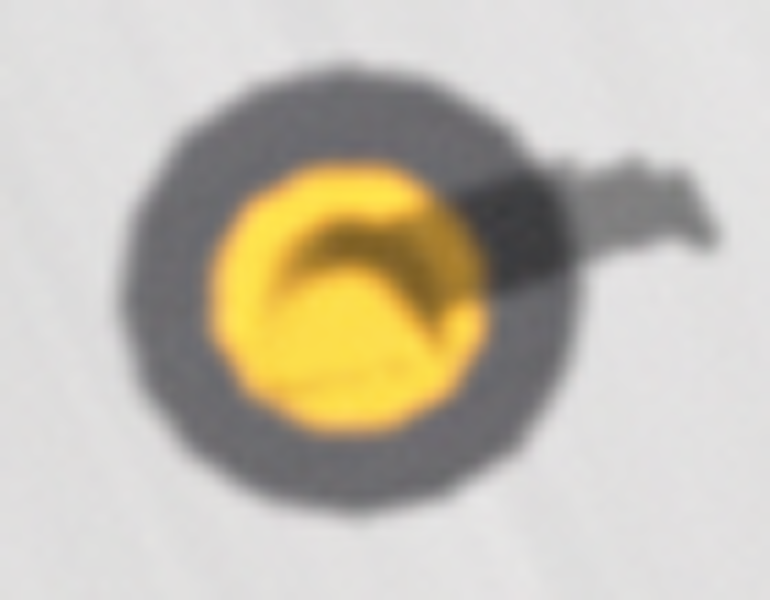

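The crop shows the brass D. The depth map gives a clean step along its lower image edge, from about (317,207) to (330,204), so the flat faces down in the image, towards the burner. Now I fit it.

```bash
cat > stem.py <<'E'
from h import *
from scipy.optimize import least_squares
im,d,K,T=load("wrist1")
R=np.zeros(d.shape,bool);R[184:214,304:340]=True
p,u,v=pts(K,T,d,R); 
print("hob z",np.median(p[p[:,2]<.07,2]),"top z",np.median(p[p[:,2]>.082,2]))
zt=np.median(p[p[:,2]>.083,2])
# flat edge: image boundary between top and hob, per column lowest pixel, subpixel edge +0.5
D=cv2.medianBlur(d,3)
e=[]
for c in range(317,331):
    rr=[r for r in range(195,212) if 0<d[r,c]<.2765]
    e.append((c,max(rr)+.5))
e=np.array(e);print(e.T)
w=ray(K,T,e,zt); vx,vy,x0,y0=cv2.fitLine(w[:,:2].astype(np.float32),cv2.DIST_HUBER,0,.01,.01).ravel()
n=np.array([vy,-vx]); 
cen=p[p[:,2]>.083].mean(0)[:2]
if n@(np.array([x0,y0])-cen)<0:n=-n
print("flat yaw deg",np.degrees(np.arctan2(n[1],n[0])),"pt",x0,y0)
# round wall points: z between .066 and .083
top=p[p[:,2]>.0845][:,:2]
w2=p[(p[:,2]>.066)&(p[:,2]<.081)][:,:2]
f=least_squares(lambda c:np.hypot(*(w2-c).T)-.0075,cen,loss="soft_l1",f_scale=.0005); print("wall circ",f.x,len(w2),np.abs(f.fun).mean())
c=f.x; print("flat dist from wall axis",n@(np.array([x0,y0])-c))
t=np.array([-n[1],n[0]]); s=(top-c)@t; q=(top-c)@n; print("top extents tang",np.percentile(s,[2,98]),"norm",np.percentile(q,[2,98]))
E
python3 stem.py
```

```text
hob z 0.06331038486861423 top z 0.0856236935721926
[[317.  318.  319.  320.  321.  322.  323.  324.  325.  326.  327.  328.
  329.  330. ]
 [207.5 206.5 206.5 206.5 206.5 205.5 205.5 205.5 205.5 204.5 204.5 204.5
  204.5 203.5]]
flat yaw deg -10.633617 pt 0.4880726 0.0074272887
wall circ [0.48660486 0.00706198] 57 0.00020434904627100143
flat dist from wall axis 0.0013751325379469576
top extents tang [-0.00668956  0.00660377] norm [-0.00685926  0.00105606]
```

```bash
python3 - <<'E'
from h import *
im,d,K,T=load("top0")
m=np.zeros(d.shape,bool); m[195:255,344:406]=True
p,u,v=pts(K,T,d,m); k=p[p[:,2]>.048]
print(len(k)); r=cv2.fitLine(k[:,:2].astype(np.float32),cv2.DIST_HUBER,0,.01,.01).ravel();print(np.degrees(np.arctan2(r[1],r[0])),r)
print(cv2.minAreaRect(k[:,:2].astype(np.float32)))
b=m&(im.min(2)>110); b[:,:366]=0;b[:,382:]=0;b[:208]=0;b[240:]=0
v,u=np.nonzero(b);print(list(zip(u,v)))
print(ray(K,T,np.c_[u,v],.057).mean(0))
E
```

```text
150
18.09865 [ 0.950523    0.31065404  0.4905557  -0.249614  ]
((0.4960772395133972, -0.24826791882514954), (0.04054023325443268, 0.014254510402679443), 19.172752380371094)
[(np.int64(366), np.int64(208)), (np.int64(367), np.int64(208)), (np.int64(368), np.int64(208)), (np.int64(369), np.int64(208)), (np.int64(370), np.int64(208)), (np.int64(371), np.int64(208)), (np.int64(372), np.int64(208)), (np.int64(373), np.int64(208)), (np.int64(374), np.int64(208)), (np.int64(375), np.int64(208)), (np.int64(376), np.int64(208)), (np.int64(377), np.int64(208)), (np.int64(378), np.int64(208)), (np.int64(379), np.int64(208)), (np.int64(380), np.int64(208)), (np.int64(381), np.int64(208)), (np.int64(366), np.int64(209)), (np.int64(367), np.int64(209)), (np.int64(368), np.int64(209)), (np.int64(369), np.int64(209)), (np.int64(370), np.int64(209)), (np.int64(371), np.int64(209)), (np.int64(372), np.int64(209)), (np.int64(373), np.int64(209)), (np.int64(374), np.int64(209)), (np.int64(375), np.int64(209)), (np.int64(376), np.int64(209)), (np.int64(377), np.int64(209)), (np.int64(378), np.int64(209))
[... 4203 characters left out ...]
(377), np.int64(238)), (np.int64(378), np.int64(238)), (np.int64(379), np.int64(238)), (np.int64(380), np.int64(238)), (np.int64(381), np.int64(238)), (np.int64(366), np.int64(239)), (np.int64(367), np.int64(239)), (np.int64(368), np.int64(239)), (np.int64(369), np.int64(239)), (np.int64(370), np.int64(239)), (np.int64(371), np.int64(239)), (np.int64(372), np.int64(239)), (np.int64(373), np.int64(239)), (np.int64(374), np.int64(239)), (np.int64(375), np.int64(239)), (np.int64(376), np.int64(239)), (np.int64(377), np.int64(239)), (np.int64(378), np.int64(239)), (np.int64(379), np.int64(239)), (np.int64(380), np.int64(239)), (np.int64(381), np.int64(239))]
[ 0.49541548 -0.24511854  0.057     ]
```

```bash
python3 -m crank '[[0,0,0,0.114],[0,0,0,0.114],[0,0,0,0.114],[0,0,0,0.114],[0,0,0,0.114],[0,0,0,0.114],[0,0,0,0.114],[0,0,0,0.114],[0,0,0,0.114],[0,0,0,0.114]]'
python3 -m crank '[[0,0,0,0.114],[0,0,0,0.114],[0,0,0,0.114],[0,0,0,0.114],[0,0,0,0.114],[0,0,0,0.114],[0,0,0,0],[0,0,0,0],[0,0,0,0],[0,0,0,0]]'; python3 snap.py 2 wrist
python3 - <<'E'
import cv2
t=cv2.imread("pics/wrist2.png")
cv2.imwrite("pics/crop2.png",cv2.resize(t[100:300,220:420],(600,600),interpolation=cv2.INTER_CUBIC))
E
```

```text
time: 3.95
tool_pos: [0.4875, 0.0064, 0.1482]
ee_rot: [-3.142, -0.0, 0.876]
wrist_force: [0.9, -1.3, 0.3]
width: 0.0938
time: 5.2
tool_pos: [0.4875, 0.0065, 0.1482]
ee_rot: [-3.141, -0.0, -0.192]
wrist_force: [0.3, 0.3, -0.1]
width: 0.094
wrist 5.2 [0.4875 0.0065 0.1482] [-3.1415 -0.     -0.1916] [ 0.  0.  0. -0.  0.  0.] [-0.103 -0.043  1.571  0.     1.614  1.659] [ 0.33  0.3  -0.05] 0.0939788079835578
```

View pics/crop2.png

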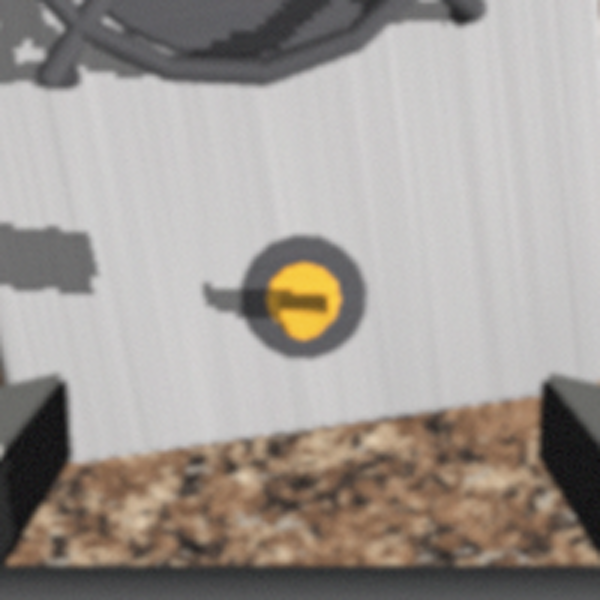

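The stem is at about (321,200) in the full frame. Its dark flat wall now faces the top of the image, the burner side, and runs almost level, so the tool yaw is near the flat's direction.

```bash
python3 - <<'E'
from h import *
from scipy.optimize import least_squares
im,d,K,T=load("wrist2")
np.set_printoptions(linewidth=200)
R=np.zeros(d.shape,bool);R[182:216,304:340]=True
p,u,v=pts(K,T,d,R); zt=np.median(p[p[:,2]>.083,2]); print(zt, np.median(p[p[:,2]<.07,2]))
print((d[192:214,308:336]*1000).astype(int))
top=p[p[:,2]>zt-.0015]; print("top minAreaRect",cv2.minAreaRect(top[:,:2].astype(np.float32)))
w=p[(p[:,2]>.067)&(p[:,2]<.0815)][:,:2]
E
```

```text
0.08582134969348809 0.06330083351333607
[[293 292 294 292 292 292 291 292 293 292 292 291 291 291 293 292 292 292 291 292 291 292 292 294 292 293 293 293]
 [294 294 293 291 292 292 291 293 292 291 291 292 291 292 292 290 291 291 292 291 293 292 292 293 294 293 294 293]
 [294 294 292 293 292 292 291 294 292 292 292 292 293 292 292 292 291 292 292 292 291 291 292 292 293 294 294 293]
 [295 295 293 292 292 292 292 293 292 293 291 293 291 292 292 292 292 292 292 292 293 293 292 292 293 295 293 294]
 [294 294 293 292 293 293 293 294 294 294 293 294 294 292 293 292 293 293 293 293   0 293 292 293 292 294 294 294]
 [294 293 294 293 292 293 293 293 293 292 293 292 293 293 294 292 293 294 293 293 292 294 293 293 292 294 295 294]
 [293 295 293 294   0 293 289 290 289 291 290 290 290 290 289 290 291 290 289 291 292 290 292 293 292 292 295 295]
 [295 292 294 292 293 290 286 285 284 286 286 286 287 286 285 286 287 286 286 287 286 286 294 293 293 292 295 294]
 [295 295 294 293 294 282 281 281 283 282 283 281 282 282 283 281 281 282 280 282 282 281 293 293 293 293 295 294]
 [294 294 294 294 294 278
[... 897 characters left out ...]
297 296 296 298 297 297 298 273 273 272 274 273 272 274 272 274 272 273 273 274 274 297 298 296 297 297 297 297]
 [297 297 297 297 297 297 296 297 275 274 273 274 273 275 273 273 274 272 273 275 299 298 297 297 298 296 297 297]
 [297 298 297 297 297 297 296 298 297 274 273 273 273 273 273 274 274 274 276 296 297 297 299 298 298 298 298 298]
 [298 297 297 298 298 297 298 297 298 297 297 275 274 274 274 276 276 297 298 298 296 298 298 298 299 298 299 298]
 [297 298 298 296 298 297 299 298 297 298 298 298 298 298 298 297 298 298 298 298 297 298 299 298 298 298 298 298]]
top minAreaRect ((0.48436275124549866, 0.006811146624386311), (0.013924787752330303, 0.008951777592301369), 78.89675903320312)
```

```bash
python3 - <<'E'
from h import *
im,d,K,T=load("wrist2")
R=np.zeros(d.shape,bool);R[196:203,313:330]=True
p,u,v=pts(K,T,d,R); w=p[(p[:,2]>.068)&(p[:,2]<.082)][:,:2]
x=cv2.fitLine(w.astype(np.float32),cv2.DIST_HUBER,0,.01,.01).ravel(); a=np.degrees(np.arctan2(x[1],x[0]));print(len(w),"normal",a-90,a+90,x[2:],w.mean(0))
n=np.array([np.cos(np.radians(-11)),np.sin(np.radians(-11))]);t=np.array([-n[1],n[0]])
R[:]=0;R[192:215,304:340]=1
p,u,v=pts(K,T,d,R);top=p[p[:,2]>.0835][:,:2]
f=n@w.mean(0);print("flat n",f,"round edge n",np.percentile(top@n,[0,1,3]),"t",np.percentile(top@t,[0,2,98,100]))
tc=(np.percentile(top@t,1)+np.percentile(top@t,99))/2
print("axis via flat",(f-.0018)*n+tc*t,"via round",(np.percentile(top@n,1)+.0067)*n+tc*t)
E
```

```text
54 normal -12.078049 167.92195 [0.48891345 0.00794028] [0.48848702 0.00596808]
flat n 0.47837337436656074 round edge n [0.46942892 0.46959355 0.47002868] t [0.09214418 0.09218187 0.10604027 0.10607246]
axis via flat [0.48672974 0.0063612 ] via round [0.48645506 0.00641459]
```

```bash
python3 -m crank '[[0.056,0.249,0,0],[0.056,0.249,0,0],[0.056,0.249,0.02,0],[0.056,0.249,0.02,0],[0.054,0.25,0.02,0],[0,0,0,-0.082],[0,0,0,-0.082],[0,0,0,-0.082],[0,0,0,-0.082],[0,0,0,0]]'
python3 -m crank '[[0,0,0,0],[0,0,0,0],[0,0,0,0],[0,0,0,0],[0,0,0,0],[0,0,0,0],[0,0,0,0],[0,0,0,0],[0,0,0,0],[0,0,0,0]]'; python3 snap.py 3 wrist
python3 - <<'E'
import cv2
t=cv2.imread("pics/wrist3.png")
cv2.imwrite("pics/crop3.png",cv2.resize(t[100:300,220:420],(600,600),interpolation=cv2.INTER_CUBIC))
from h import *
im,d,K,T=load("wrist3")
R=np.zeros(d.shape,bool);R[140:260,260:380]=1
p,u,v=pts(K,T,d,R);print(np.percentile(p[:,2],[1,50,99]))
zt=.057
k=p[(p[:,2]>.0545)&(p[:,2]<.062)]; print(len(k),np.median(k[:,2]))
r=cv2.minAreaRect(k[:,:2].astype(np.float32));print(r)
x=cv2.fitLine(k[:,:2].astype(np.float32),cv2.DIST_HUBER,0,.01,.01).ravel();print(np.degrees(np.arctan2(x[1],x[0])))
a=np.radians(18.5)
for a in np.radians([17,18,19,20]):
    n=np.array([np.cos(a),np.sin(a)]);t=np.array([-n[1],n[0]])
    en=np.percentile(k[:,:2]@n,[0,1,99,100]);et=np.percentile(k[:,:2]@t,[0,2,98,100]);print(np.degrees(a),np.ptp(en),np.ptp(et),"axis",(en[0]+.0195)*n+(et[0]+et[3])/2*t,(en[3]-.0225)*n+(et[0]+et[3])/2*t)
# skirt: dark in mould, z .028-.036 circle
s=p[(p[:,2]>.030)&(p[:,2]<.036)][:,:2]; s=s[np.hypot(*(s-np.array([.4946,-.2487])).T)<.028]
c,rad=cv2.minEnclosingCircle(s.astype(np.float32));print("skirt",c,rad,len(s))
E
```

```text
time: 6.5
tool_pos: [0.4944, -0.2488, 0.1361]
ee_rot: [-3.141, 0.0, 0.322]
wrist_force: [0.1, 0.1, -0.1]
width: 0.0941
time: 7.75
tool_pos: [0.4945, -0.2488, 0.1362]
ee_rot: [-3.142, -0.0, 0.323]
wrist_force: [-0.2, 0.5, -0.9]
width: 0.0942
wrist 7.75 [ 0.4945 -0.2488  0.1362] [-3.1415e+00 -1.0000e-04  3.2290e-01] [-0.  0. -0. -0.  0.  0.] [-0.569  0.108  1.439  0.     1.594  0.679] [-0.23  0.52 -0.9 ] 0.09423137903010712
[-0.00113934  0.02587829  0.05762835]
594 0.05713115563202176
((0.49566978216171265, -0.25017067790031433), (0.04160105437040329, 0.013044667430222034), 18.20689582824707)
18.298903
17.0 0.041488351381184785 0.013640252137364306 axis [ 0.49455103 -0.25060357] [ 0.49406174 -0.25075316]
18.0 0.04158303317970563 0.013136921751995823 axis [ 0.49445533 -0.25058596] [ 0.49405877 -0.2507148 ]
19.0 0.04166504838349616 0.013162064616255187 axis [ 0.4943207  -0.25044198] [ 0.494004   -0.25055103]
20.0 0.041734372009930576 0.013683850125132346 axis [ 0.49423512 -0.25043379] [ 0.49398551 -0.25052464]
skirt (0.4948178827762604, -0.2507341504096985) 0.021532705053687096 813
```

View pics/crop3.png

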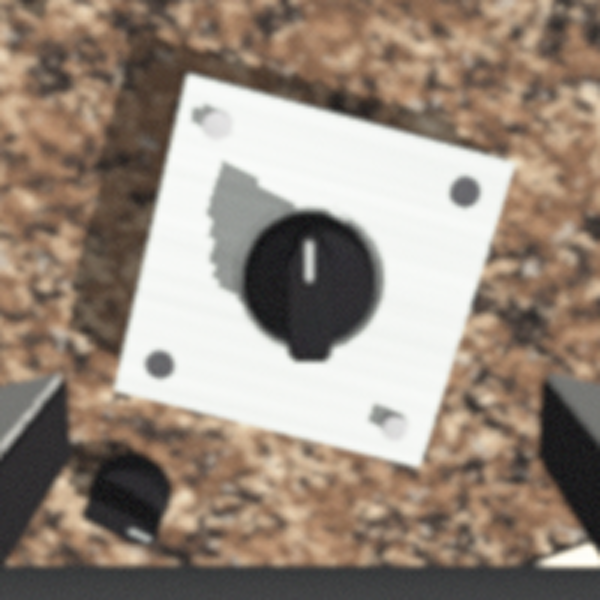

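The knob's bar is centred in the mould at (321,192), its bright line pointing up the image (tool +x). It measures 41.6×13 mm with its top at 57 mm, which matches. Now descending.

```bash
python3 -m crank '[[-0.003,0.008,0.06,0],[0,0,0.07,0],[0,0,0.08,0],[0,0,0.08,0],[0,0,0.07,0],[0,0,0.05,0],[0,0,0.035,0],[0,0,0.018,0],[0,0,0,0],[0,0,0,0]]' 0
python3 -m crank '[[0,0,0,0],[0,0,0,0],[0,0,0,0],[0,0,0,0],[0,0,0,0],[0,0,0,0],[0,0,0,0],[0,0,0,0],[0,0,0,0],[0,0,0,0]]' 1; python3 snap.py 4 wrist side
```

```text
time: 9.05
tool_pos: [0.4948, -0.2507, 0.0442]
ee_rot: [3.141, -0.001, 0.323]
wrist_force: [1.1, 0.6, -0.6]
width: 0.0469
time: 10.3
tool_pos: [0.4944, -0.2505, 0.0436]
ee_rot: [-3.142, -0.0, 0.323]
wrist_force: [-0.2, -0.2, 0.7]
width: 0.0008
wrist 10.3 [ 0.4944 -0.2505  0.0436] [-3.1415e+00 -1.0000e-04  3.2290e-01] [-0. -0. -0. -0.  0.  0.] [-0.571  0.165  1.564  0.     1.413  0.677] [-0.16 -0.15  0.7 ] 0.000766048302571136
side 10.35 [ 0.4944 -0.2505  0.0436] [-3.1415e+00 -1.0000e-04  3.2290e-01] [-0.  0. -0.  0.  0.  0.] [-0.571  0.165  1.564  0.     1.413  0.677] [-0.24  0.6  -0.42] 0.000479662261053866
```

View pics/wrist4.png

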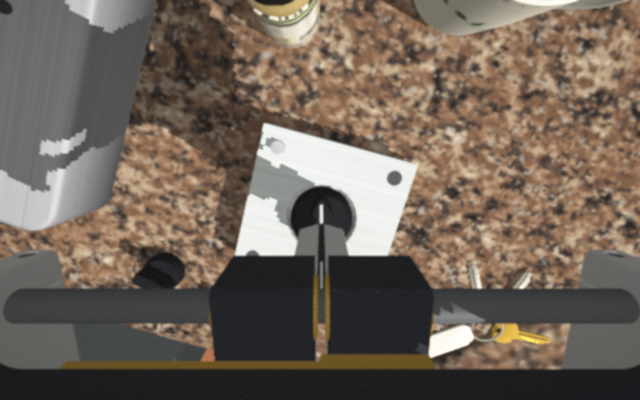

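View pics/side4.png

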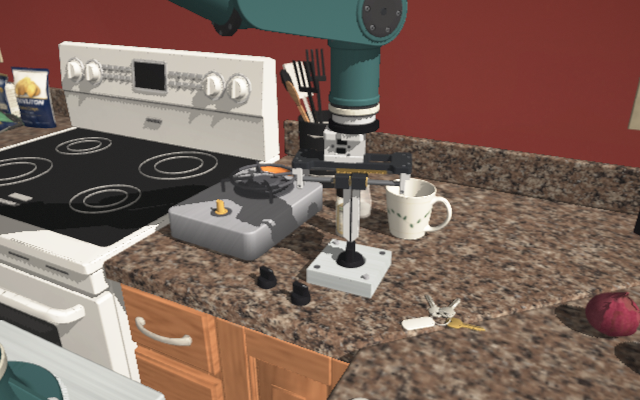

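The opening reads 0.5 mm, so the jaws are shut with no 14 mm bar between them. I'll look closely at where the fingertips actually are.

```bash
python3 - <<'E'
from h import *
s=cv2.imread("pics/side4.png");w=cv2.imread("pics/wrist4.png")
out=np.zeros((600,800,3),np.uint8)
out[:,:400]=cv2.resize(s[150:300,300:400],(400,600),interpolation=cv2.INTER_CUBIC)
out[:400,400:]=cv2.resize(w[180:280,270:370],(400,400),interpolation=cv2.INTER_CUBIC)
cv2.imwrite("pics/crop4.png",out)
im,d,K,T=load("side4")
for z in (.0356,.0436,.057): print(z,proj(K,T,[.4944,-.2505,z]))
im,d,K,T=load("wrist4")
for z in (.0356,.0436,.057): print(z,proj(K,T,[.4944,-.2505,z]))
for uv in [(321,205),(321,213),(300,215),(310,235),(315,245),(330,235),(330,245),(300,250),(330,225),(312,225)]:
    R=np.zeros(d.shape,bool);R[uv[1],uv[0]]=1;print(uv,pts(K,T,d,R)[0].round(4))
E
```

```text
0.0356 [[350.64940888 254.68711281]]
0.0436 [[350.74468133 250.4921166 ]]
0.057 [[350.906003   243.38886969]]
0.0356 [[321.32121743 222.40770865]]
0.0436 [[321.33256524 225.93621732]]
0.057 [[321.35356084 232.46462082]]
(321, 205) [[ 0.5116 -0.2445  0.0583]]
(321, 213) [[ 0.5065 -0.2462  0.0573]]
(300, 215) [[ 0.4942 -0.2348  0.0335]]
(310, 235) [[ 0.5007 -0.242   0.0863]]
(315, 245) [[ 0.5018 -0.2447  0.1015]]
(330, 235) [[ 0.5038 -0.2522  0.0856]]
(330, 245) [[ 0.5042 -0.2516  0.1016]]
(300, 250) [[ 0.4997 -0.2381  0.1079]]
(330, 225) [[ 0.5041 -0.2526  0.0684]]
(312, 225) [[ 0.4973 -0.2433  0.0573]]
```

View pics/crop4.png

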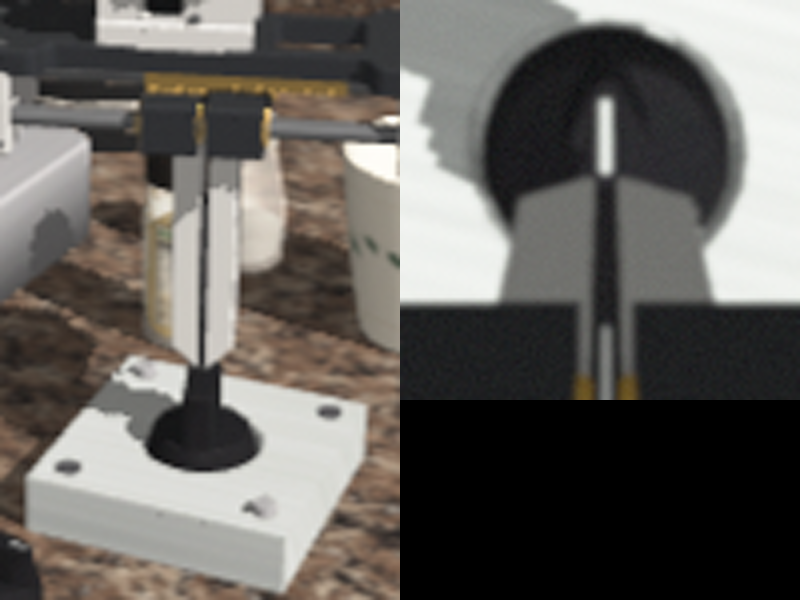

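```bash
python3 - <<'E'
from h import *
im,d,K,T=load("side4")
for r in range(205,262,3):
    o=[]
    for c in range(342,362,3):
        R=np.zeros(d.shape,bool);R[r,c]=1;q=pts(K,T,d,R)[0]
        o.append(tuple(q[0].round(3).tolist()) if len(q) else None)
    print(r,o[::2])
E
```

```text
205 [(0.598, -0.186, 0.07), (0.486, -0.248, 0.13), (0.487, -0.258, 0.131), (0.69, -0.183, 0.031)]
208 [(0.602, -0.184, 0.061), (0.484, -0.249, 0.125), (0.485, -0.258, 0.127), (0.691, -0.183, 0.023)]
211 [(0.602, -0.184, 0.055), (0.483, -0.249, 0.12), (0.485, -0.258, 0.121), (0.692, -0.183, 0.016)]
214 [(0.6, -0.185, 0.05), (0.486, -0.248, 0.114), (0.488, -0.258, 0.115), (0.69, -0.184, 0.01)]
217 [(0.601, -0.185, 0.043), (0.484, -0.249, 0.109), (0.487, -0.258, 0.11), (0.692, -0.183, 0.003)]
220 [(0.599, -0.186, 0.038), (0.484, -0.249, 0.104), (0.487, -0.258, 0.105), (0.685, -0.187, -0.0)]
223 [(0.482, -0.24, 0.098), (0.483, -0.25, 0.1), (0.488, -0.258, 0.099), (0.672, -0.192, -0.0)]
226 [(0.484, -0.239, 0.091), (0.484, -0.25, 0.094), (0.486, -0.259, 0.095), (0.66, -0.197, -0.0)]
229 [(0.481, -0.24, 0.088), (0.486, -0.249, 0.087), (0.488, -0.258, 0.089), (0.649, -0.202, -0.0)]
232 [(0.485, -0.238, 0.08), (0.485, -0.249, 0.082), (0.487, -0.259, 0.083), (0.636, -0.208, 0.0)]
235 [(0.48, -0.241, 0.077), (0.484, -0.249, 0.077), (0.489, -0.258, 0.077), (0.624, -0.213, 0.001)]
238 [(0.597, -0.187, 0.001), (0.485, -0.249, 0.071), (0.488, -0.259, 0.072), None]
241 [(0.547, -0.21, 0.025), (0.501, -0.242, 0.056), (0.505, -0.251, 0.056), (0.605, -0.221, -0.001)]
244 [(0.535, -0.216, 0.026), (0.492, -0.246, 0.056), (0.496, -0.255, 0.056), (0.594, -0.225, -0.001)]
247 [(0.528, -0.219, 0.025), (0.482, -0.251, 0.057), (0.496, -0.255, 0.051), (0.539, -0.248, 0.027)]
250 [(0.517, -0.224, 0.026), (0.477, -0.253, 0.055), (0.499, -0.254, 0.043), (0.532, -0.251, 0.025)]
253 [(0.497, -0.233, 0.033), (0.477, -0.253, 0.049), (0.502, -0.253, 0.036), (0.521, -0.256, 0.026)]
256 [(0.49, -0.237, 0.032), (0.475, -0.254, 0.044), (0.498, -0.255, 0.032), (0.502, -0.264, 0.033)]
259 [(0.479, -0.242, 0.033), (0.476, -0.254, 0.038), (0.488, -0.259, 0.033), (0.493, -0.268, 0.033)]
```

```bash
python3 - <<'E'
from h import *
for n,z in (("wrist0",.181),("wrist3",.1362),("wrist4",.0436)):
    im,d,K,T=load(n); print(n,T[2,3]-z)
im,d,K,T=load("wrist3")
R=np.zeros(d.shape,bool);R[215:260,200:250]=1;R[215:260,395:440]=1
p,u,v=pts(K,T,d,R); m=(p[:,2]>.09);print("open finger lowest z rel tcp",np.percentile(p[m,2],[0,1,5,20])-.1362)
E
```

```text
wrist0 0.2027859432607978
wrist3 0.20260630846405164
wrist4 0.2026064472894675
open finger lowest z rel tcp [0.0214138  0.02424046 0.02707863 0.0348926 ]
```

The reported pose and the picture disagree. In both the wrist and side depth the true fingertips sit about 24 mm above the reported TCP, not 8 mm below it, and the error is the same open and shut. Lateral alignment is fine. I'll reopen, go down a further 31 mm, and watch the force.

```bash
python3 -m crank '[[0,0,0,0],[0,0,0,0],[0,0,0,0],[0,0,0,0],[0,0,0.04,0],[0,0,0.04,0],[0,0,0.04,0],[0,0,0.025,0],[0,0,0.01,0],[0,0,0,0]]' 0
python3 snap.py 5 side wrist
python3 - <<'E'
from h import *
s=cv2.imread("pics/side5.png");w=cv2.imread("pics/wrist5.png")
out=np.zeros((600,800,3),np.uint8)
out[:,:400]=cv2.resize(s[150:300,300:400],(400,600),interpolation=cv2.INTER_CUBIC)
out[:400,400:]=cv2.resize(w[150:290,250:390],(400,400),interpolation=cv2.INTER_CUBIC)
cv2.imwrite("pics/crop5.png",out)
im,d,K,T=load("wrist5")
R=np.zeros(d.shape,bool);R[200:250,270:312]=1
p,u,v=pts(K,T,d,R);m=p[:,0]>.45
E
```

```text
time: 11.65
tool_pos: [0.4944, -0.2505, 0.0125]
ee_rot: [-3.142, -0.0, 0.323]
wrist_force: [0.3, -0.0, -0.9]
width: 0.0468
side 11.65 [ 0.4944 -0.2505  0.0125] [-3.1415e+00 -1.0000e-04  3.2290e-01] [ 0.   -0.   -0.01 -0.    0.   -0.  ] [-0.571  0.191  1.599  0.     1.352  0.677] [ 0.28 -0.04 -0.89] 0.04677292025435249
wrist 11.7 [ 0.4946 -0.2506  0.0127] [ 3.1414e+00 -3.0000e-04  3.2290e-01] [-0. -0. -0. -0. -0.  0.] [-0.571  0.191  1.598  0.     1.352  0.677] [ 1.02  0.82 -0.44] 0.04696887272603774
```

View pics/crop5.png

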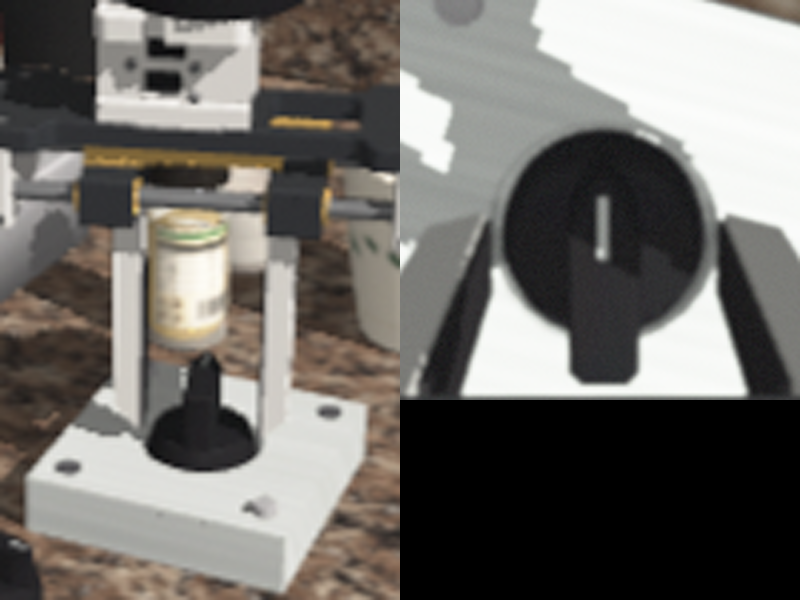

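Both fingertips now flank the bar's lower part just above the skirt, and the bar is centred between them. Closing.

```bash
python3 -m crank '[[0,0,0,0],[0,0,0,0],[0,0,0,0],[0,0,0,0],[0,0,0,0],[0,0,0,0],[0,0,0,0],[0,0,0,0],[0,0,0,0],[0,0,0,0]]' 1; python3 snap.py 6 wrist
python3 - <<'E'
from h import *
w=cv2.imread("pics/wrist6.png")
cv2.imwrite("pics/crop6.png",cv2.resize(w[150:290,250:390],(600,600),interpolation=cv2.INTER_CUBIC))
im,d,K,T=load("wrist6")
b=(im.min(2)>100);b[:190]=0;b[250:]=0;b[:,:312]=0;b[:,332:]=0
E
```

```text
time: 13.0
tool_pos: [0.4944, -0.2505, 0.0126]
ee_rot: [-3.142, -0.0, 0.323]
wrist_force: [-0.5, -0.2, 0.8]
width: 0.0142
wrist 13.0 [ 0.4944 -0.2505  0.0126] [-3.1415e+00 -1.0000e-04  3.2290e-01] [-0.  0. -0. -0. -0.  0.] [-0.571  0.191  1.599  0.     1.352  0.677] [-0.51 -0.19  0.83] 0.014249134441019488
```

View pics/crop6.png

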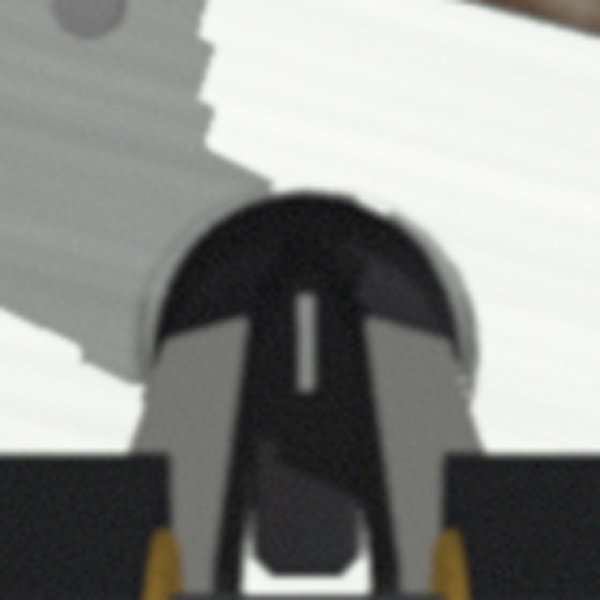

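The opening is 14.2 mm with the bar held parallel between the pads and the line centred, so the grasp is good. Next I lift, carry and turn.

```bash
python3 -m crank '[[0,0,-0.04,0],[0,0,-0.08,0],[0,0,-0.1,0],[0,0,-0.11,0],[0,0,-0.1,0],[0,0,-0.08,0],[0.062,-0.205,0,0],[0.062,-0.205,0,0],[0.062,-0.205,0,0],[0.062,-0.205,0,0]]'
python3 -m crank '[[0.062,-0.205,0,0],[0.061,-0.205,0,0],[0,0,0,0.066],[0,0,0,0.066],[0,0,0,0.066],[0,0,0,0.066],[0,0,0,0.067],[0,0,0,0],[0,0,0,0],[0,0,0,0]]'; python3 snap.py 7 wrist side
```

```text
time: 14.3
tool_pos: [0.4894, -0.078, 0.1153]
ee_rot: [3.141, -0.001, 0.323]
wrist_force: [0.2, 0.4, -0.6]
width: 0.0134
time: 15.55
tool_pos: [0.4867, 0.0063, 0.1147]
ee_rot: [-3.142, -0.0, -0.196]
wrist_force: [1.2, -0.3, -0.4]
width: 0.0141
wrist 15.55 [0.4867 0.0063 0.1147] [-3.1415e+00 -1.0000e-04 -1.9630e-01] [-0.  0.  0. -0. -0.  0.] [-0.104 -0.031  1.626  0.     1.547  1.663] [ 1.17 -0.33 -0.39] 0.014104791637805989
side 15.6 [0.4867 0.0064 0.1146] [-3.1415  0.     -0.1964] [ 0.  0.  0. -0. -0.  0.] [-0.104 -0.031  1.626  0.     1.547  1.664] [ 0.18 -0.18 -0.91] 0.013940613746928229
```

View pics/side7.png

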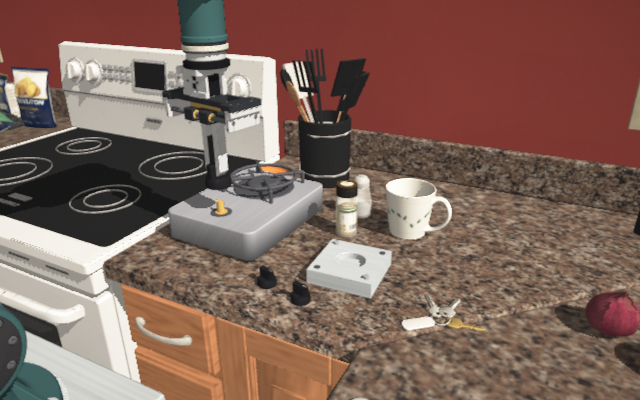

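View pics/wrist7.png

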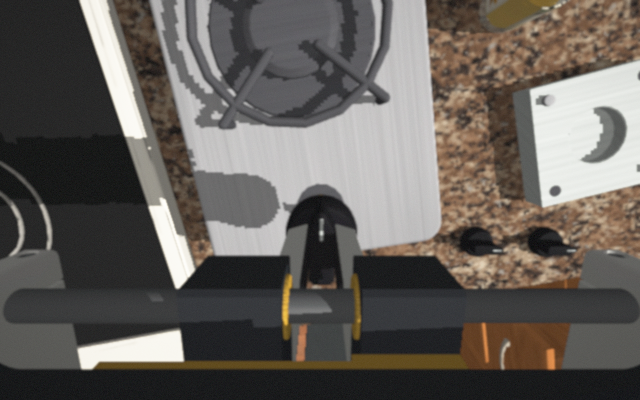

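The knob is lifted out and held above the stem at wrist px (321,215); the mould is empty. Before inserting, I check it hasn't shifted in the grip.

```bash
python3 - <<'E'
from h import *
for n in ("wrist6","wrist7"):
    im,d,K,T=load(n); g=im.min(2).astype(int)
    r=g[200:260,314:330]; m=r>90; v,u=np.nonzero(m); print(n,u.mean()+314,v.min()+200,v.max()+200,[ (i+200,int(r[i].max())) for i in range(8,50,2)])
    # skirt front edge z of knob along col 321
    print([round(float(x),3) for x in d[190:232:3,321]])
    R=np.zeros(d.shape,bool);R[214:226,317:326]=1;p=pts(K,T,d,R)[0];print(np.median(p[:,2]))
a,b=[cv2.imread(f"pics/{n}.png")[180:260,280:360] for n in("wrist6","wrist7")]
cv2.imwrite("pics/cmp7.png",cv2.resize(np.hstack([a,b]),(800,400),interpolation=cv2.INTER_CUBIC))
E
```

```text
wrist6 320.9130434782609 219 240 [(208, 30), (210, 29), (212, 28), (214, 31), (216, 33), (218, 76), (220, 131), (222, 135), (224, 133), (226, 133), (228, 132), (230, 130), (232, 130), (234, 128), (236, 132), (238, 132), (240, 106), (242, 38), (244, 32), (246, 30), (248, 30)]
[0.193, 0.206, 0.199, 0.194, 0.185, 0.179, 0.171, 0.166, 0.165, 0.164, 0.165, 0.166, 0.165, 0.165]
0.056911264759914246
wrist7 321.1585365853659 218 240 [(208, 40), (210, 40), (212, 35), (214, 40), (216, 45), (218, 97), (220, 141), (222, 123), (224, 119), (226, 117), (228, 116), (230, 147), (232, 208), (234, 199), (236, 127), (238, 118), (240, 96), (242, 41), (244, 27), (246, 27), (248, 27)]
[0.259, 0.26, 0.199, 0.193, 0.187, 0.179, 0.172, 0.166, 0.165, 0.164, 0.165, 0.165, 0.165, 0.164]
0.15927947013794325
```

View pics/cmp7.png

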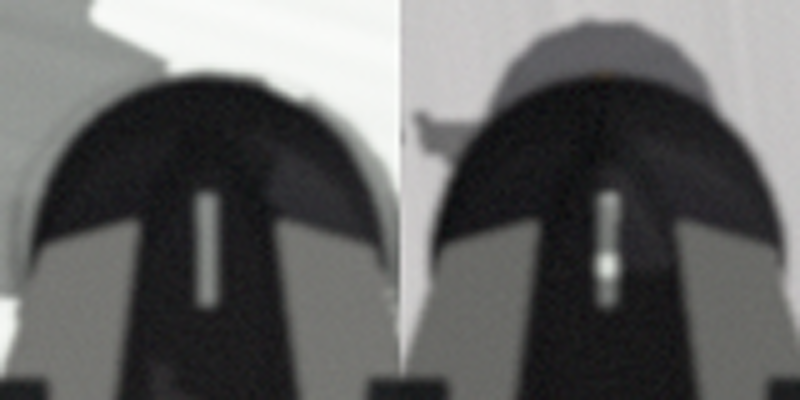

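No change in the grip between the two views. Inserting slowly.

```bash
python3 -m crank '[[0,0,0.03,0],[0,0,0.04,0],[0,0,0.03,0],[0,0,0.02,0],[0,0,0.01,0],[0,0,0.01,0],[0,0,0.01,0],[0,0,0.01,0],[0,0,0,0],[0,0,0,0]]'; python3 snap.py 8 side
python3 - <<'E'
from h import *
cv2.imwrite("pics/crop8.png",cv2.resize(cv2.imread("pics/side8.png")[150:250,170:270],(600,600),interpolation=cv2.INTER_CUBIC))
E
```

```text
time: 16.9
tool_pos: [0.4868, 0.0063, 0.0827]
ee_rot: [-3.141, -0.0, -0.197]
wrist_force: [0.7, -0.5, -0.2]
width: 0.0139
side 16.9 [0.4868 0.0063 0.0827] [-3.1415e+00 -2.0000e-04 -1.9710e-01] [-0. -0. -0. -0.  0. -0.] [-0.104 -0.012  1.672  0.     1.481  1.664] [ 0.66 -0.54 -0.18] 0.013904375339746405
```

View pics/crop8.png

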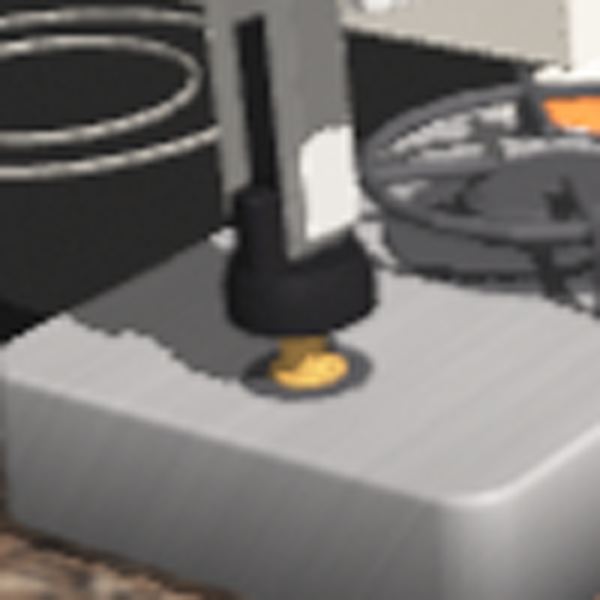

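The knob is over the stem, with its mouth about 2 mm below the stem's top, and the force is near zero. Continuing.

```bash
python3 -m crank '[[0,0,0.01,0],[0,0,0.01,0],[0,0,0.01,0],[0,0,0.01,0],[0,0,0.01,0],[0,0,0.01,0],[0,0,0,0],[0,0,0,0],[0,0,0,0],[0,0,0,0]]'
```

```text
time: 18.2
tool_pos: [0.4868, 0.0063, 0.0707]
ee_rot: [-3.142, -0.0, -0.197]
wrist_force: [0.1, 0.6, -1.2]
width: 0.0137
```

```bash
python3 -m crank '[[0,0,0.005,0],[0,0,0.005,0],[0,0,0.005,0],[0,0,0.005,0],[0,0,0,0],[0,0,0,0],[0,0,0,0],[0,0,0,0],[0,0,0,0],[0,0,0,0]]'; python3 -m crank '[[0,0,0.005,0],[0,0,0.005,0],[0,0,0,0],[0,0,0,0],[0,0,0,0],[0,0,0,0],[0,0,0,0],[0,0,0,0],[0,0,0,0],[0,0,0,0]]'; python3 snap.py 9 side wrist
python3 - <<'E'
from h import *
cv2.imwrite("pics/crop9.png",cv2.resize(cv2.imread("pics/side9.png")[150:250,170:270],(600,600),interpolation=cv2.INTER_CUBIC))
im,d,K,T=load("wrist9");R=np.zeros(d.shape,bool);R[214:226,317:326]=1;print(np.median(pts(K,T,d,R)[0][:,2]))
E
```

```text
time: 19.45
tool_pos: [0.4868, 0.0063, 0.0666]
ee_rot: [-3.142, -0.0, -0.197]
wrist_force: [-1.8, 0.0, 4.1]
width: 0.0136
time: 20.7
tool_pos: [0.4868, 0.0063, 0.0649]
ee_rot: [-3.141, -0.0, -0.197]
wrist_force: [-2.0, -0.3, 5.7]
width: 0.014
side 20.7 [0.4868 0.0063 0.0649] [-3.1415e+00 -3.0000e-04 -1.9700e-01] [ 0. -0. -0. -0.  0. -0.] [-1.040e-01  1.000e-03  1.696e+00  0.000e+00  1.444e+00  1.664e+00] [-2.03 -0.29  5.68] 0.013991625465800756
wrist 20.75 [0.4868 0.0063 0.0649] [-3.1415e+00 -3.0000e-04 -1.9710e-01] [-0. -0. -0. -0. -0. -0.] [-1.040e-01  1.000e-03  1.696e+00  0.000e+00  1.444e+00  1.664e+00] [-1.77 -0.18  6.31] 0.0139298156703186
0.10933678432201878
```

View pics/crop9.png

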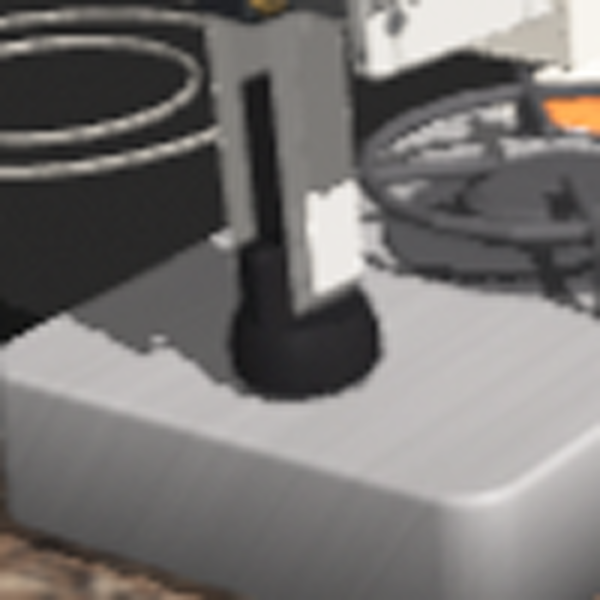

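The force follows the spring, 4 N then about 6 N, so the knob is seated and the stem is moving. I'll press on to the hard stop.

```bash
python3 -m crank '[[0,0,0.005,0],[0,0,0,0],[0,0,0,0],[0,0,0,0],[0,0,0,0],[0,0,0,0],[0,0,0,0],[0,0,0,0],[0,0,0,0],[0,0,0,0]]'; python3 -m crank '[[0,0,0.005,0],[0,0,0,0],[0,0,0,0],[0,0,0,0],[0,0,0,0],[0,0,0,0],[0,0,0,0],[0,0,0,0],[0,0,0,0],[0,0,0,0]]'
```

```text
time: 22.05
tool_pos: [0.4868, 0.0063, 0.0644]
ee_rot: [-3.142, -0.001, -0.197]
wrist_force: [-3.1, 0.2, 7.7]
width: 0.0141
time: 23.3
tool_pos: [0.487, 0.0063, 0.0644]
ee_rot: [-3.142, -0.001, -0.197]
wrist_force: [-3.8, -0.4, 11.7]
width: 0.014
```

```bash
python3 snap.py 10 wrist side top
python3 - <<'E'
from h import *
a=cv2.resize(cv2.imread("pics/side10.png")[150:250,170:270],(400,400),interpolation=cv2.INTER_CUBIC)
b=cv2.resize(cv2.imread("pics/wrist10.png")[180:260,280:360],(400,400),interpolation=cv2.INTER_CUBIC)
cv2.imwrite("pics/crop10.png",np.hstack([a,b]))
im,d,K,T=load("wrist10");R=np.zeros(d.shape,bool);R[214:226,317:326]=1;print("knob top z",np.median(pts(K,T,d,R)[0][:,2]))
A=cv2.imread("pics/top0.png")[90:180,325:440].astype(int);B=cv2.imread("pics/top10.png")[90:180,325:440].astype(int);print("bystander diff",np.abs(A-B).mean())
E
```

```text
wrist 23.3 [0.487  0.0063 0.0644] [-3.1415e+00 -1.1000e-03 -1.9700e-01] [-0. -0. -0. -0.  0. -0.] [-1.040e-01  1.000e-03  1.697e+00 -0.000e+00  1.442e+00  1.664e+00] [-3.83 -0.37 11.68] 0.013970006376778057
side 23.35 [0.4869 0.0063 0.0644] [-3.1415e+00 -1.0000e-03 -1.9700e-01] [ 0. -0.  0. -0.  0. -0.] [-1.040e-01  1.000e-03  1.697e+00 -0.000e+00  1.443e+00  1.664e+00] [-4.1   0.51 11.53] 0.013781395979333136
top 23.4 [0.487  0.0063 0.0644] [-3.1415e+00 -1.1000e-03 -1.9700e-01] [-0. -0.  0.  0.  0. -0.] [-1.040e-01  1.000e-03  1.697e+00  0.000e+00  1.443e+00  1.664e+00] [-5.04  0.29 11.76] 0.01371725688014686
knob top z 0.10893308566678245
bystander diff 9.916747181964574
```

View pics/crop10.png

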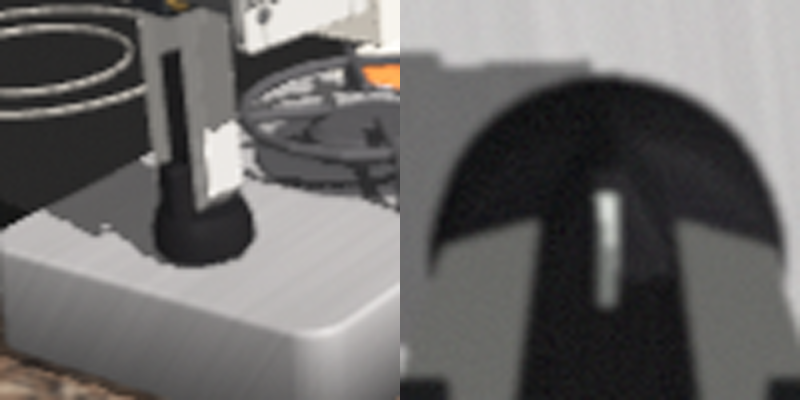

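View pics/top10.png

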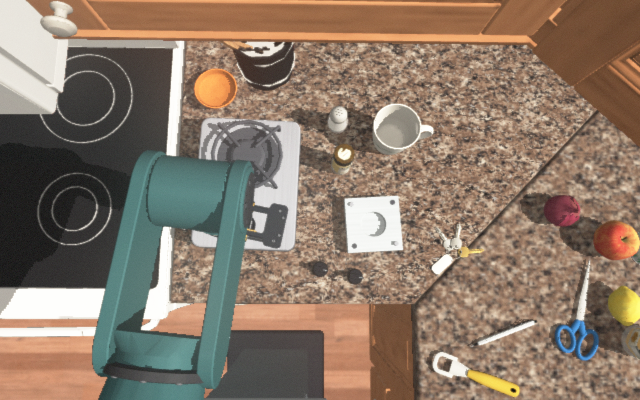

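The knob's top is at 0.109 m (0.066 + 0.043, the pressed-in height). The mug, salt shaker and spice jar still stand at top px (397,130), (338,119) and (343,158), as at the start. Handing in.

```bash
python3 -c "
from bench import robot
print(robot.close_job()); o=robot.get_obs(); print(o['time'],o['wrist_force'],o['tool_pos'])"
```

```text
the job is handed in; nothing more can be done
None
the job is handed in; nothing more can be done
```

I lifted the knob out of the mould, turned it to about -11° to match the stem's flat, pushed it fully onto the stem and pressed it in. I handed in at about 23.5 s, still gripping and pressing; no verdict was reported.

**Last checks**
- **Pressed in:** The push rose from 4 N to about 6 N as the stem moved. It then reached 11.7 N with no further travel, so the stem is at its stop.
- **Height:** The knob's top is at 0.109 m, the height expected with the knob fully on and pressed in.
- **Grip:** The opening is 14 mm, and the knob did not shift in the jaws.
- **Bystanders:** The salt shaker, mug and spice jar stand where they were, judged by eye from the top picture. My pixel difference of that area was 9.9, probably from shadow and noise, so it settled nothing.

**What failed or disagreed**
- **First grasp:** The jaws closed just above the bar. In the pictures the real fingertips sit about 24 mm behind the reported TCP, not 8 mm ahead as specified. I reopened, went 31 mm lower, and the second grasp held.
- **Flat direction:** My measurements of the flat's direction ranged from -10.6° to -12.1°. I used about -11.3°, and the knob went on with almost no force until it was seated.
- **Side force:** At the end there is a sideways force of about 4–5 N on the wrist, from pressing.

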